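# Hang the pen pot on the desk organiser's stud

## Task

Mount the loose steel pen pot that has a keyhole base plate on the sloping desk organiser: press the large end of the keyhole over the head of the stud until the plate lies flat on the wooden panel, then slide the pot down the slope until the stud is fully home in the narrow end of the slot, and let go. The stud may stand anywhere around the middle of its track, so feel for it gently and never push or slam it hard, and leave everything else on the desk where it is.

Things in the scene. Friction and masses are not known exactly. Their poses are not given: they have to be found in the camera images.
- pot: Loose pen pot of bare steel, 0.2 to 0.4 kg: open square pot, 40 x 40 mm outside, 3 mm walls, on a flat base plate 4 mm thick; rim 66 mm above the plate's underside. Origin: on that underside, below the pot's centre; z up, x along the plate from the pot to the keyhole (at the start roughly away from the robot). Plate: x = -26 to +86 mm, y = -45 to +45 mm. Grip the pot by its sides.
- hole (a point): Centre of the large opening of the plate's keyhole, at the underside: x = 46 mm, y = 0, z = 0 of the pot's frame. The opening is eight-sided, 18 mm across, and runs on in +x into a slot 10 mm wide on the middle line, whose blind end is at x = 75 mm.
- slot_end (a point): Where the stud's axis lies when it is fully home in the narrow end of the slot, at the plate's underside: x = 71.5 mm, y = 0, z = 0 of the pot's frame; axes as the pot's.
- panel: Wooden panel of the fixed organiser, sloping 20 degrees, low edge nearest the robot. Origin: on its top face, in the middle of a flush dark steel track across it, about 65 mm above the desk; x up the slope, y across it along the track, z out of the face. Face: x = -115 to +75 mm, y = -80 to +80 mm. When mounted, the pot's x points up the slope: the pot hangs below the stud.
- track (a point): Middle of the track (same as the panel's origin). One steel stud stands square out of the track, clamped tight, within 18 mm to either side of this point along y: its exact place is not measured and must be seen or felt. Neck 7 mm in diameter; head 14 mm in diameter, 5 mm thick, chamfered, its underside 6.5 mm and its top 11.5 mm above the face.
- plain_pot: Bystander: taller dark square pen pot with three pens, no base plate, 46 mm square. Origin: centre of its underside. Leave it alone.
- mouse: Bystander: computer mouse, 100 x 58 x 30 mm. Origin: centre of its underside. Leave it alone.
- mug: Bystander: white mug, 80 mm in diameter, 95 mm tall. Origin: centre of its underside. Leave it alone.
- stapler: Bystander: stapler, 130 mm long. Origin: centre of its underside. Leave it alone.
- notes: Bystander: block of note paper, 76 x 76 x 30 mm. Origin: centre of its underside. Leave it alone.
- succulent: Bystander: small potted plant, 90 mm in diameter. Origin: centre of its underside. Leave it alone.
Things that resemble listed ones, but are neither listed nor needed, are in the scene too. Leave any purple or red look-alike of the pot alone.

How it is judged:
On the way, in this order (a step that is already met when the one before it is completed fails the run):
1. the large opening is over the stud's head and the plate lies flat on the panel (x of hole in the frame of panel between -0.006 and 0.006 m and y of hole in the frame of panel between -0.02 and 0.02 m and z of hole in the frame of panel between -0.002 and 0.0038 m and angle between the z axis of pot and the z axis of panel, either way round below 0.06 rad and x of pot in the frame of panel below 0 m and angle between the x axis of pot and the x axis of panel, either way round below 0.15 rad), for 0.1 s.
2. the plate is slid down the slope until the stud is home in the narrow end (x of slot_end in the frame of panel between -0.0028 and 0.003 m and y of slot_end in the frame of panel between -0.02 and 0.02 m and z of slot_end in the frame of panel between -0.002 and 0.0038 m and angle between the z axis of pot and the z axis of panel, either way round below 0.06 rad and x of pot in the frame of panel below 0 m and angle between the x axis of pot and the x axis of panel, either way round below 0.15 rad), for 0.2 s.
At the end, for the whole second after the job is handed in: The pot hangs on the stud below it, let go and at rest: the stud is home within about 3 mm at the narrow end of the slot, the plate flat on the panel (under the stud's head, within 3.8 mm of the face and 0.06 rad), and its length points up the slope within 0.15 rad (all of step 2 and linear speed of pot below 0.01 m/s); the robot touches nothing.
It fails at once if the plate is forced: more than 60 N between the pot and the organiser or its stud (contact force between pot and panel above 60 N).
It fails at once if another thing on the desk is pushed away by more than 20 mm (distance of any of plain_pot, mouse, mug, stapler, notes, succulent from where it was at the start of the episode above 0.02 m).
It also fails if it takes over 72 s, if anything falls off the work surface, if the arm or the gripper's body presses on something with over 40 N, if the wrist force passes 120 N, or if a joint passes its speed limit or range.

## Robot

A 6-joint arm with a two-finger parallel gripper is mounted at the origin on the work surface. World frame = base frame: x ahead of the robot, y to its left, z up, the work surface at z = 0. Lengths are in m, angles in rad, forces in N, time in s.
With the tool pointing down it reaches from about 0.375 to 0.9 m from the base axis. Payload 3.1 kg.
Tool frame: the origin (TCP) lies midway between the tips of the shut fingers; the grasp point (between the pads) lies 19 mm behind it; z points along the fingers, y is the line along which they close (so a half turn about z gives the same grasp; the last joint's range is limited). The gripper opens to 87 mm and grips with 3 to 60 N. Pads are 19 mm wide; open, the fingers measure 117 mm over their backs; the gripper's body (75 mm by 190 mm) begins 51 mm behind the grasp point.
Start: joints at [1.01, 0.527, 1.433, -0, 1.181, -0.178], TCP at [0.233, 0.58, 0.223] pointing down, gripper open.
Joint ranges: [-3.08, 3.08], [-0.75, 2.2], [0.22, 2.44], [-1.43, 4.57], [0, 2.65], [-2.85, 2.85]. Speed limits (rad/s): [2.79, 2.79, 3.14, 3.14, 3.14, 3.14].

## Interface

Orientations are given as a unit quaternion [x, y, z, w].
In Python, from rig import get_obs, cams, job gives the robot as it stands.
- The arm moves only by the tool servo_tool, never from a script. Its argument "moves" is text: rows parted by semicolons, each of 5 numbers parted by spaces: the shift along the tool's x, y, z in m, then the turn about the tool's z in degrees, then the finger opening in m, from 0 to 0.087. In form: dx dy dz spin claw; .... A call has 1 to 10 rows; each row is the pose to reach, as a shift and turn from the pose commanded when the call began, along the tool's axes at that moment; what a row does not reach only later rows make up. A row lasts 1/12 s, in which the tool goes at most 41.7 mm and 7.16 degrees, less where a joint would pass 70% of its speed; a pose out of reach is approached as far as the arm can. A call with a gripper value outside its range is refused whole. The fingers move at their own pace and stop on an object; "grip_force" is the grip in N (left out, the last holds). Time passes only in rows, so rows that repeat a pose let the fingers close. It gives the time, the measured TCP pose, the force, the opening and the grip force at its end, in the units of the state.
- get_obs(): the state, without advancing time (a new reading comes with each control period).
- cams.camera(name): name is "scene" or "top"; returns the picture (480x640x3 uint8, blue, green, red); there is no depth.
- cams.camera_model(name): a dict with "fx", "fy", "cx", "cy" (pixels), "dist" ([k1, k2, p1, p2, k3] as OpenCV has them; the pictures are not rectified), "R" (3x3) and "t" (3): a world point X has camera coordinates R X + t. Camera axes: x right, y down, z forward; pixel columns grow to the right and rows downward; lengths in m; the calibration is good to about 2 mm. A picture is of the moment at which its call begins. camera_model takes no time and is no camera call.
- job.hand_in(): hands the job in; it is judged then, once.
The state is a dict: "time": time; "q": joint angles; "joint_velocities": joint speeds; "joint_torque": joint torques, N m; "position": TCP position; "tool_rot": TCP orientation; "ft_force": force on the tool from outside, world axes, zero at the start; "moment": the same for the moment, N m; "grip_width": finger opening in m; "grip_force": force on a finger pad.
Only numpy, scipy, OpenCV 4.12 (cv2) and the standard library are available. Lean on these libraries where they do the work, as an engineer would, in place of code of your own. Each camera call takes 0.05 s, during which the arm holds its last target. There are 200 camera calls.

## Working session

There is one attempt and no reset: what is moved stays moved. The work goes in short steps, Python scripts to look and compute and a tool call to move; the robot and the scene stay as the last step left them, time stands still between calls to the robot, and variables do not carry over. Pictures are saved under pics/ and viewed, at most 10 in all, crops included, and the job is handed in when it is done.

Besides the shell and the picture viewer there is one more tool, called as name(argument=value, ...), one argument or row to a line, values as JSON. servo_tool: Moves the arm, as the interface text tells. Its arguments: {"type":"object","properties":{"moves":{"type":"string"},"grip_force":{"type":"number"}},"required":["moves"]}

```bash
ls; mkdir -p pics; python3 - <<'E'
from rig import get_obs,cams
import cv2,json
for n in("scene","top"):
    cv2.imwrite(f"pics/{n}0.png",cams.camera(n)); m=cams.camera_model(n); print({k:(v.tolist() if hasattr(v,'tolist') else v) for k,v in m.items()})
print(get_obs())
E
```

```text
pics
{'fx': 509.2281915174374, 'fy': 509.2281915174374, 'cx': 310.56470625546757, 'cy': 236.9563445139789, 'dist': [0.02123942642378153, 0.0, 0.0, 0.0, 0.0], 'R': [[0.7480620669120619, 0.6636194746684749, -0.0035123906376297856], [0.5042333369360514, -0.5718198494899028, -0.6471250278359505], [-0.4314532257030748, 0.48231862142165166, -0.7623758006785952]], 't': [-0.3688467684425396, -0.21476586913335527, 1.4284349237660907]}
{'fx': 466.68821694441067, 'fy': 466.68821694441067, 'cx': 311.3844861091708, 'cy': 238.13850024640104, 'dist': [-0.10636117799187161, 0.0, 0.0, 0.0, 0.0], 'R': [[-0.014280880046472436, -0.9998957074452963, -0.0021519055668684983], [-0.991463103123523, 0.014439327478452883, -0.12958557391409006], [0.12960313117271646, 0.00028293893413581145, -0.9915659072072754]], 't': [0.02240716696490814, 0.49025843327800184, 1.1431241489853856]}
{'time': 0.1, 'q': array([ 1.00948436e+00,  5.28357315e-01,  1.43379475e+00, -2.12814186e-05,
        1.18138726e+00, -1.78509368e-01]), 'joint_velocities': array([-0.00050742,  0.0008121 , -0.00323364,  0.00038237, -0.00036703,
       -0.00077759]), 'joint_torque': array([-3.51161907e-04, -4.40982735e+01, -1.77150285e+01,  6.34911004e-02,
        5.33739477e-02, -3.06729908e-05]), 'position': array([0.23307392, 0.57919597, 0.2216727 ]), 'tool_rot': array([ 1.90230725e-01,  9.81738929e-01, -9.11056481e-04, -3.42717600e-04]), 'ft_force': array([-0.75274803, -0.05325972, -0.33103188]), 'moment': array([ 0.02462449, -0.0185348 , -0.05526655]), 'grip_force': 0.0, 'grip_width': 0.08708946391468722}
```

View pics/scene0.png

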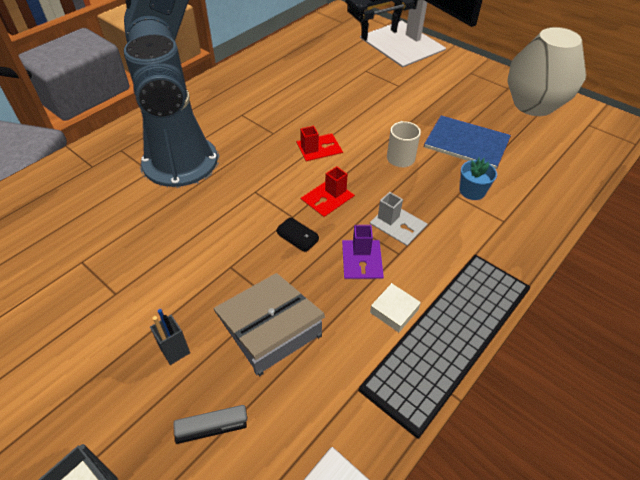

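View pics/top0.png

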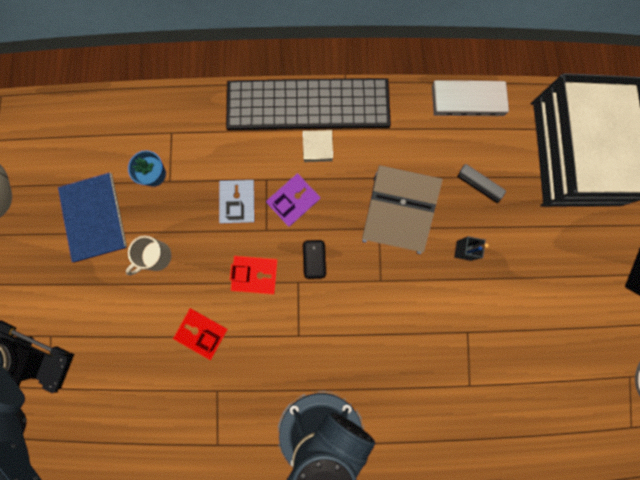

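The grey pot is at about (237,203) in top and (393,218) in scene. Its keyhole points up the image, away from the robot. The panel is at about (403,208) in top and (270,320) in scene, with its stud at (403,201) and (271,312). Next I'll look at enlarged crops.

```bash
python3 - <<'E'
import cv2,numpy as np
t=cv2.imread('pics/top0.png');s=cv2.imread('pics/scene0.png')
def c(i,x,y,w,h,W,H): return cv2.resize(i[y:y+h,x:x+w],(W,H),interpolation=cv2.INTER_CUBIC)
a=np.hstack([c(t,212,172,50,60,250,300),c(t,355,160,92,60,460,300)])
b=np.hstack([c(s,365,185,70,60,350,300),c(s,210,270,72,60,360,300)])
cv2.imwrite('pics/crop1.png',np.vstack([a,b]))if a.shape[1]==b.shape[1] else print(a.shape,b.shape)
E
```

```text
(no output)
```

View pics/crop1.png

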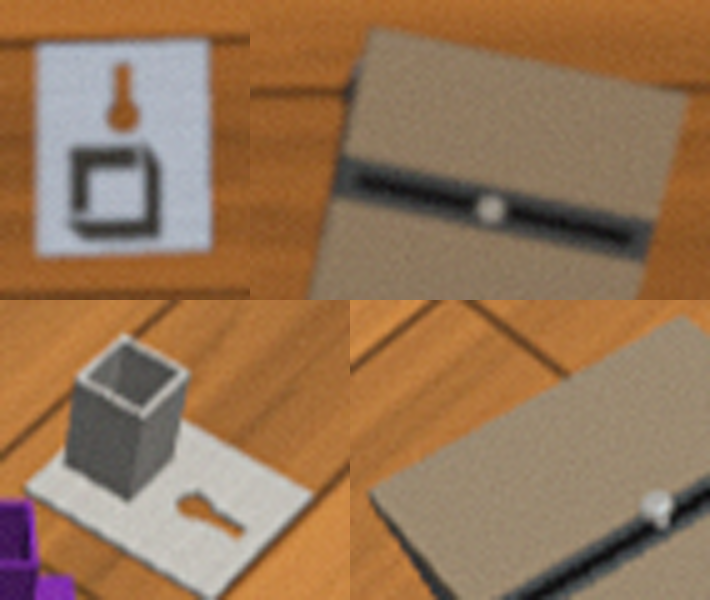

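```bash
cat > h.py <<'E'
import numpy as np,cv2
from rig import get_obs,cams
M={n:cams.camera_model(n) for n in("scene","top")}
def und(n,p):
    m=M[n];K=np.array([[m['fx'],0,m['cx']],[0,m['fy'],m['cy']],[0,0,1]])
    return cv2.undistortPoints(np.float64(p).reshape(-1,1,2),K,np.float64(m['dist'])).reshape(-1,2)
def P(n): return np.c_[np.array(M[n]['R']),np.array(M[n]['t'])]
def plane(n,p,z):   # pixels -> points on plane z
    R,t=np.array(M[n]['R']),np.array(M[n]['t']);u=und(n,p);d=np.c_[u,np.ones(len(u))]@R;c=-R.T@t
    return c+d*((z-c[2])/d[:,2])[:,None]
def tri(ps,pt):
    X=cv2.triangulatePoints(P('scene'),P('top'),und('scene',ps).T,und('top',pt).T);return (X[:3]/X[3]).T
def comp(mask,seed): # contour of component near seed
    mask=mask.astype(np.uint8);cs,_=cv2.findContours(mask,cv2.RETR_EXTERNAL,cv2.CHAIN_APPROX_NONE)
    cs=[c for c in cs if cv2.contourArea(c)>150]
    return max(cs,key=lambda c:cv2.pointPolygonTest(c,seed,True))
def quad(c):
    h=cv2.convexHull(c)
    for e in np.arange(2,15,.5):
        q=cv2.approxPolyDP(h,e,True)
        if len(q)==4:break
    q=q.reshape(-1,2).astype(float);pts=c.reshape(-1,2).astype(float);L=[]
    for i in range(4):   # refine: line fit on each side
        a,b=q[i],q[(i+1)%4];d=(b-a)/np.linalg.norm(b-a);r=pts-a;s=r@d;e=abs(r@[-d[1],d[0]])
        k=(s>.12*np.linalg.norm(b-a))&(s<.88*np.linalg.norm(b-a))&(e<2.5)
        vx,vy,x,y=cv2.fitLine(pts[k].astype(np.float32),cv2.DIST_HUBER,0,.01,.01).ravel();L.append(np.cross([x,y,1],[x+vx,y+vy,1]))
    o=[np.cross(L[i-1],L[i]) for i in range(4)];return np.array([v[:2]/v[2] for v in o])
E
cat > m.py <<'E'
from h import *
t=cv2.imread('pics/top0.png');s=cv2.imread('pics/scene0.png')
T=cv2.cvtColor(t,cv2.COLOR_BGR2HSV).astype(int);S=cv2.cvtColor(s,cv2.COLOR_BGR2HSV).astype(int)
for n,h,seed in(('top',T,(225,190)),('scene',S,(400,228))):
    c=comp((h[...,1]<70)&(h[...,2]>100),seed); 
    if n=='top':
        q=quad(c);w=plane(n,q,.004);print(n,cv2.contourArea(c),q.round(1).tolist(),w.round(4).tolist(),[round(np.linalg.norm(w[i]-w[i-1])*1e3,1) for i in range(4)],w.mean(0).round(4))
    else: print(c.reshape(-1,2)[c.reshape(-1,2)[:,1].argmax()], c.reshape(-1,2)[c.reshape(-1,2)[:,0].argmax()],c.reshape(-1,2)[c.reshape(-1,2)[:,0].argmin()])
for n,h,seed,i in(('top',T,(400,230),t),('scene',S,(250,300),s)):
    print(n,'hsv wood',h[230,400] if n=='top' else h[300,250])
for n,i,(x,y) in(('top',t,(403,202)),('scene',s,(271,311))):
    g=cv2.cvtColor(i,cv2.COLOR_BGR2GRAY)[y-6:y+7,x-6:x+7];print(g)
E
python3 m.py
```

```text
top 1427.5 [[253.0, 180.0], [253.0, 222.0], [219.0, 222.0], [219.0, 180.0]] [[0.6506, 0.1667, 0.004], [0.5386, 0.1662, 0.004], [0.54, 0.2551, 0.004], [0.6524, 0.2568, 0.004]] [np.float64(90.1), np.float64(112.0), np.float64(88.9), np.float64(112.4)] [0.5954 0.2112 0.004 ]
[405 244] [426 225] [370 222]
top hsv wood [ 15  81 136]
scene hsv wood [ 15  73 153]
[[ 94  89  96 102 104 111 111 120 118 120 120 123 127]
 [ 70  70  74  72  79  87  95  98 108 105 113 115 118]
 [ 57  55  56  58  71  73  83  85  82  83  87  89 100]
 [ 36  39  42  61  91 106 111 102  79  68  65  70  78]
 [ 24  23  39  70 116 130 141 132 101  69  54  58  59]
 [ 33  37  47  91 130 147 151 146 109  65  42  38  43]
 [ 52  45  64  93 132 148 150 136 107  58  29  19  25]
 [ 68  67  67  79 112 131 136 126  88  54  37  26  26]
 [ 88  75  77  76  93 105 104  95  78  59  48  48  41]
 [100 103  97  89  92  89  83  79  71  67  64  64  62]
 [118 119 123 112 109 106 101  96  91  89  86  77  76]
 [120 126 120 121 121 118 122 116 115 113 102  98  93]
 [125 120 125 126 119 121 116 120 120 123 121 112 117]]
[[136 137 137 136 134 142 138 139 138 138 137 141 142]
 [139 137 138 140 138 138 134 138 142 138 142 141 130]
 [139 143 137 142 140 139 141 138 141 141 139 126 111]
 [137 133 134 139 149 156 160 160 150 126 113  97  80]
 [142 140 136 149 160 168 169 169 165 114  79  77  64]
 [142 141 136 152 170 172 171 182 182 124  64  56  40]
 [138 137 135 149 168 177 186 204 181 112  42  16  17]
 [140 142 124 128 150 161 181 185 144  74  25  21  36]
 [133 119  96  99 116 128 151 151 127  37  30  52  62]
 [107  90  72  65  65  75 126 147 117  41  58  79  80]
 [ 76  66  59  35  20  35  82 110  87  66  77  92 111]
 [ 64  39  32  19  23  31  53  62  78  91 114 128 139]
 [ 38  21  19  33  42  64  75  82  93 124 138 140 139]]
```

```bash
cat > m2.py <<'E'
from h import *
t=cv2.imread('pics/top0.png');s=cv2.imread('pics/scene0.png')
qs={}
for n,i,seed,r in(('top',t,(402,225),(350,155,455,260)),('scene',s,(245,300),(200,265,335,380))):
    h=cv2.cvtColor(i,cv2.COLOR_BGR2HSV).astype(int)
    b=i.astype(int)
    m=((h[...,1]<(115 if n=='top' else 110))|(h[...,2]<60)) if n=='top' else (h[...,1]<110)&(h[...,2]>95)
    k=np.zeros(m.shape,bool);k[r[1]:r[3],r[0]:r[2]]=1
    m=cv2.morphologyEx((m&k).astype(np.uint8),cv2.MORPH_CLOSE,np.ones((15,15)) if n=='scene' else np.ones((5,5)))
    m=cv2.morphologyEx(m,cv2.MORPH_OPEN,np.ones((5,5)))
    c=comp(m,seed);q=quad(c);qs[n]=q;print(n,cv2.contourArea(c),q.round(1).tolist())
    cv2.polylines(i,[np.int32((q*4).round())],True,(0,0,255),1,shift=2)
np.save('q.npy',qs)
cv2.imwrite('pics/q.png',np.hstack([cv2.resize(t[150:265,345:460],(400,400)),cv2.resize(s[262:385,200:340],(400,400))]))
print('stud',tri([[271.2,310.3]],[[402.5,201.4]]), plane('scene',[[271.2,310.3]],.0758),plane('top',[[402.5,201.4]],.0758))
E
python3 m2.py
```

```text
top 4697.0 [[377.8, 165.3], [441.5, 179.0], [422.7, 250.8], [362.9, 238.2]]
scene 5815.0 [[277.5, 272.5], [330.8, 325.8], [263.2, 370.3], [214.0, 307.4]]
stud [[ 0.57353844 -0.21023385  0.07295007]] [[ 0.57524128 -0.21105233  0.0758    ]] [[ 0.57263143 -0.21000729  0.0758    ]]
```

View pics/q.png

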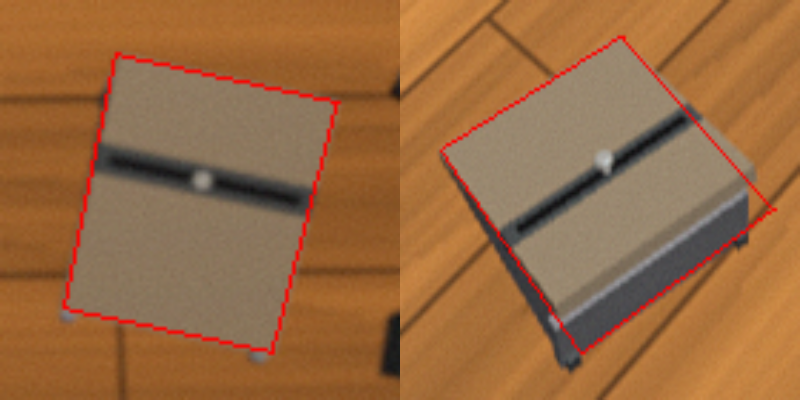

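The top quad fits the panel. In scene only the two low-edge corners, (277.5,272.5) and (214.0,307.4), can be trusted, so I'll fit the panel pose from those six corners.

```bash
cat >> h.py <<'E'
from scipy.spatial.transform import Rotation as Ro
from scipy.optimize import least_squares
def proj(n,X):
    x=np.atleast_2d(X)@np.array(M[n]['R']).T+M[n]['t'];return x[:,:2]/x[:,2:]
E
python3 - <<'E'
from h import *
C=np.array([[75,80,0],[75,-80,0],[-115,-80,0],[-115,80,0]])/1e3
qt=np.array([[377.8,165.3],[441.5,179],[422.7,250.8],[362.9,238.2]]);qs=np.array([[214,307.4],[277.5,272.5]])
def R(y,p=20): return Ro.from_euler('ZY',[y,-np.radians(p)]).as_matrix()
def W(v): return C@R(v[3]).T+v[:3]
for use in(0,1):
  def f(v):
    X=W(v);r=(proj('top',X)-und('top',qt)).ravel()*466
    r2=(proj('scene',X[2:])-und('scene',qs)).ravel()*509
    return np.r_[r,r2*use,(v[2]-.065)*300]
  o=least_squares(f,[.57,-.21,.065,-.2]);print(use,o.x.round(4),np.degrees(o.x[3]),o.fun.round(2))
v=o.x;Rp=R(v[3])
# stud position from head centre pixels on ray at local z=.0095
for n,p in(('top',[402.5,201.4]),('scene',[271.2,310.3])):
    a=plane(n,[p],0.05)[0];b=plane(n,[p],.1)[0];A=Rp.T@(a-v[:3]);B=Rp.T@(b-v[:3]);k=(.010-A[2])/(B[2]-A[2]);print(n,'stud local mm',((A+k*(B-A))*1e3).round(1),'world',(a+k*(b-a)).round(4))
# pot hole check
print(get_obs()['tool_rot'],Ro.from_quat(get_obs()['tool_rot']).as_matrix().round(3))
E
```

```text
0 [ 0.576  -0.2139  0.0634 -0.2197] -12.587044810938105 [ 0.33 -0.46  0.23 -0.92  0.62  0.76 -1.21  0.63 -0.    0.   -0.   -0.
 -0.48]
1 [ 0.5766 -0.2132  0.0635 -0.2279] -13.059644161800497 [ 0.32 -0.91  0.12 -0.86 -0.06  0.7  -1.78  0.07 -0.57  0.28 -0.91 -0.09
 -0.45]
top stud local mm [-0.4  1.7 10. ] world [ 0.5733 -0.2106  0.0728]
scene stud local mm [ 0.   2.6 10. ] world [ 0.5738 -0.2099  0.0729]
[ 1.90230725e-01  9.81738929e-01 -9.11056481e-04 -3.42717600e-04] [[-0.928  0.374 -0.001]
 [ 0.374  0.928 -0.002]
 [ 0.    -0.002 -1.   ]]
```

servo_tool(
  moves="-0.036 -0.0175 0 -4 0.087; -0.072 -0.035 0 -8 0.087; -0.108 -0.0525 0 -12 0.087; -0.144 -0.07 0 -16 0.087; -0.18 -0.088 0 -20 0.087; -0.216 -0.105 0 -22.5 0.087; -0.252 -0.123 0 -22.5 0.087; -0.288 -0.14 0 -22.5 0.087; -0.324 -0.158 0 -22.5 0.087; -0.36 -0.1755 0 -22.5 0.087",
)

```text
time: 0.93
position: [0.5025, 0.2807, 0.2222]
tool_rot: [-0.005, 1.0, -0.0, -0.0]
ft_force: [0.3, 1.3, 0.7]
grip_width: 0.0871
grip_force: 0.0
```

servo_tool(
  moves="-0.0325 0.0025 0.02 0 0.087; -0.065 0.005 0.05 0 0.087; -0.0965 0.007 0.08 0 0.087; -0.0965 0.007 0.1 0 0.087; -0.0965 0.007 0.1 0 0.087; -0.0965 0.007 0.1 0 0.087",
)

```text
time: 1.43
position: [0.5964, 0.2898, 0.1204]
tool_rot: [-0.005, 1.0, -0.001, -0.003]
ft_force: [-0.7, 0.0, -0.4]
grip_width: 0.0869
grip_force: 0.0
```

```bash
python3 - <<'E'
from h import *
o=get_obs();print(o['time'],o['position'],Ro.from_quat(o['tool_rot']).as_matrix().round(3),o['ft_force'])
cv2.imwrite('pics/t2.png',cams.camera('top'));s=cams.camera('scene');cv2.imwrite('pics/s2.png',s)
cv2.imwrite('pics/s2c.png',cv2.resize(s[140:270,320:470],(750,600)*1 if 0 else (690,598)))
E
```

```text
1.4333 [0.59637205 0.28979751 0.12038771] [[-1.    -0.009 -0.006]
 [-0.009  1.    -0.002]
 [ 0.006 -0.001 -1.   ]] [-0.71976369  0.04289066 -0.39897729]
```

View pics/s2c.png

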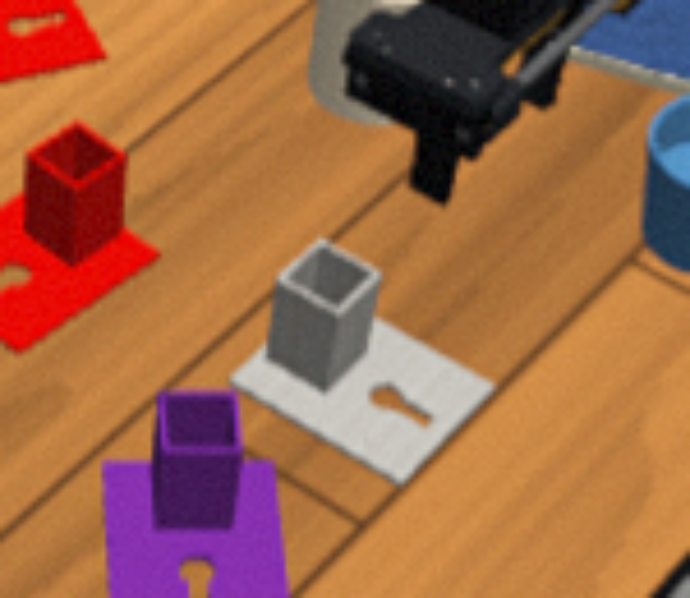

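The crop shows the open gripper behind and to the left of the grey pot, with nothing disturbed. I'll move it over the pot.

servo_tool(
  moves="0.015 -0.035 0 0 0.087; 0.031 -0.07 0 0 0.087; 0.031 -0.079 0 0 0.087; 0.031 -0.079 0 0 0.087; 0.031 -0.079 0 0 0.087; 0.031 -0.079 0 0 0.087",
)

```text
time: 2.03
position: [0.5694, 0.2124, 0.1242]
tool_rot: [-0.005, 1.0, 0.001, 0.002]
ft_force: [0.1, 0.1, -0.3]
grip_width: 0.0872
grip_force: 0.0
```

servo_tool(
  moves="0.004 -0.001 0.03 0 0.087; 0.004 -0.001 0.06 0 0.087; 0.004 -0.001 0.085 0 0.087; 0.004 -0.001 0.1 0 0.087; 0.004 -0.001 0.107 0 0.087; 0.004 -0.001 0.107 0 0.087",
)

```text
time: 2.53
position: [0.5635, 0.2111, 0.014]
tool_rot: [-0.006, 1.0, -0.0, -0.001]
ft_force: [0.4, 0.1, 0.7]
grip_width: 0.0867
grip_force: 0.0
```

servo_tool(
  moves="0 0 0 0 0.06; 0 0 0 0 0.045; 0 0 0 0 0.036; 0 0 0 0 0.036; 0 0 0 0 0.036; 0 0 0 0 0.036; 0 0 0 0 0.036; 0 0 0 0 0.036",
  grip_force=25,
)

```text
time: 3.2
position: [0.5641, 0.21, 0.0157]
tool_rot: [-0.005, 1.0, 0.0, 0.0]
ft_force: [-0.5, -0.0, 0.1]
grip_width: 0.042
grip_force: 0.0
```

servo_tool(
  moves="0 0 0 0 0.03; 0 0 0 0 0.03; 0 0 0 0 0.03; 0 0 0 0 0.03; 0 0 0 0 0.03; 0 0 0 0 0.03",
)

```text
time: 3.7
position: [0.5641, 0.2101, 0.0157]
tool_rot: [-0.005, 1.0, 0.0, 0.0]
ft_force: [-1.1, -1.1, 1.7]
grip_width: 0.0398
grip_force: 25.0
```

servo_tool(
  moves="0 0 -0.01 0 0.03; 0 0 -0.03 0 0.03; 0 0 -0.06 0 0.03; 0 0 -0.09 0 0.03; 0 0 -0.12 0 0.03; 0 0 -0.14 0 0.03; 0 0 -0.14 0 0.03; 0 0 -0.14 0 0.03; 0 0 -0.14 0 0.03",
)

```text
time: 4.45
position: [0.5625, 0.2098, 0.154]
tool_rot: [-0.005, 1.0, -0.0, -0.002]
ft_force: [-0.6, -0.4, -3.2]
grip_width: 0.0397
grip_force: 25.0
```

servo_tool(
  moves="0.006 -0.025 0 0 0.03; 0.0145 -0.06 0 2 0.03; 0.024 -0.099 0 4 0.03; 0.0335 -0.139 0 6 0.03; 0.043 -0.1785 0 8 0.03; 0.0525 -0.218 0 10 0.03; 0.062 -0.257 0 12 0.03; 0.0715 -0.297 0 13.3 0.03; 0.081 -0.336 0 13.3 0.03; 0.088 -0.366 0 13.3 0.03",
)

```text
time: 5.28
position: [0.4774, -0.1589, 0.1535]
tool_rot: [0.112, 0.994, 0.001, -0.002]
ft_force: [1.7, -0.1, -3.1]
grip_width: 0.04
grip_force: 25.0
```

servo_tool(
  moves="0.003 -0.015 0.02 0 0.03; 0.003 -0.025 0.03 0 0.03; 0.003 -0.025 0.03 0 0.03; 0.003 -0.025 0.03 0 0.03; 0.003 -0.025 0.03 0 0.03; 0.003 -0.025 0.03 0 0.03",
)

```text
time: 5.78
position: [0.4716, -0.1791, 0.1257]
tool_rot: [0.11, 0.994, 0.0, 0.0]
ft_force: [0.1, 0.4, -3.2]
grip_width: 0.0398
grip_force: 25.0
```

```bash
python3 - <<'E'
from h import *
o=get_obs();print(o['time'],o['position'],Ro.from_quat(o['tool_rot']).as_matrix().round(3),o['ft_force'],o['moment'])
t=cams.camera('top');cv2.imwrite('pics/t3.png',t);s=cams.camera('scene');cv2.imwrite('pics/s3.png',s)
cv2.imwrite('pics/c3.png',np.hstack([cv2.resize(t[150:290,330:470],(400,400)),cv2.resize(s[230:370,180:320],(400,400))]))
E
```

```text
5.7833 [ 0.47161904 -0.17913734  0.12572791] [[-0.976  0.218  0.   ]
 [ 0.218  0.976  0.   ]
 [ 0.     0.    -1.   ]] [ 0.08266714  0.42918092 -3.21237133] [-0.01703711  0.03330514  0.02684371]
```

View pics/c3.png

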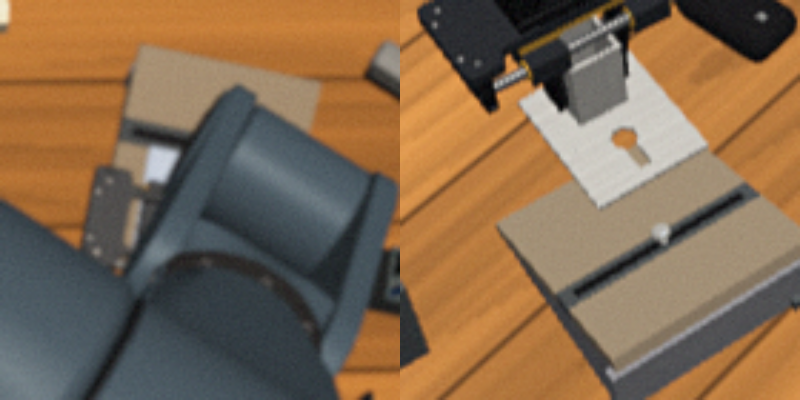

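The pot is held level above the low half of the panel and its yaw matches. The stud is clear at scene (271,312), while the arm hides it from top. I'll lower the pot onto the panel below the stud so the plate tilts to match the slope.

servo_tool(
  moves="-0.001 -0.008 0.01 0 0.03; -0.001 -0.008 0.02 0 0.03; -0.001 -0.008 0.03 0 0.03; -0.001 -0.008 0.038 0 0.03; -0.001 -0.008 0.042 0 0.03; -0.001 -0.008 0.042 0 0.03; -0.001 -0.008 0.042 0 0.03",
  grip_force=10,
)

```text
time: 6.47
position: [0.4702, -0.1883, 0.083]
tool_rot: [0.111, 0.994, 0.0, -0.001]
ft_force: [-0.5, -0.6, -2.6]
grip_width: 0.0395
grip_force: 10.0
```

servo_tool(
  moves="0 0 0.003 0 0.03; 0 0 0.006 0 0.03; 0 0 0.009 0 0.03; 0 0 0.012 0 0.03; 0 0 0.015 0 0.03; 0 0 0.018 0 0.03",
)

```text
time: 6.97
position: [0.4688, -0.1877, 0.0654]
tool_rot: [0.111, 0.994, 0.001, -0.002]
ft_force: [-5.1, 1.0, 2.3]
grip_width: 0.0398
grip_force: 10.0
```

servo_tool(
  moves="0 0 0.002 0 0.03; 0 0 0.004 0 0.03; 0 0 0.006 0 0.03; 0 0 0.008 0 0.03; 0 0 0.01 0 0.03; 0 0 0.012 0 0.03",
)

```text
time: 7.47
position: [0.4685, -0.1874, 0.0531]
tool_rot: [0.111, 0.994, 0.001, -0.002]
ft_force: [-4.4, 1.3, 1.2]
grip_width: 0.0398
grip_force: 10.0
```

servo_tool(
  moves="0 0 0.0015 0 0.03; 0 0 0.003 0 0.03; 0 0 0.0045 0 0.03; 0 0 0.006 0 0.03; 0 0 0.006 0 0.03",
)

```text
time: 7.88
position: [0.4704, -0.1884, 0.0473]
tool_rot: [0.111, 0.994, 0.0, -0.0]
ft_force: [-2.5, 1.0, -1.2]
grip_width: 0.0398
grip_force: 10.0
```

servo_tool(
  moves="0 0 0.001 0 0.03; 0 0 0.002 0 0.03; 0 0 0.003 0 0.03; 0 0 0.003 0 0.03",
)

```text
time: 8.22
position: [0.4707, -0.1886, 0.0445]
tool_rot: [0.111, 0.994, -0.0, 0.0]
ft_force: [-2.5, 1.3, -0.3]
grip_width: 0.0399
grip_force: 10.0
```

servo_tool(
  moves="0 0 0.001 0 0.03; 0 0 0.002 0 0.03; 0 0 0.003 0 0.03; 0 0 0.003 0 0.03",
)

```text
time: 8.55
position: [0.4709, -0.1887, 0.0425]
tool_rot: [0.111, 0.994, -0.0, 0.001]
ft_force: [-2.9, 2.3, 8.1]
grip_width: 0.0402
grip_force: 10.0
```

servo_tool(
  moves="0 0 0.0005 0 0.03; 0 0 0.001 0 0.03; 0 0 0.001 0 0.03",
)

```text
time: 8.8
position: [0.4711, -0.1887, 0.0421]
tool_rot: [0.111, 0.994, -0.0, 0.001]
ft_force: [-4.5, 3.4, 13.2]
grip_width: 0.0402
grip_force: 10.0
```

```bash
python3 - <<'E'
from h import *
o=get_obs();print(o['time'],o['position'],o['ft_force'],o['moment'])
s=cams.camera('scene');cv2.imwrite('pics/s4.png',s)
cv2.imwrite('pics/c4.png',cv2.resize(s[230:350,190:350],(800,600),interpolation=cv2.INTER_CUBIC))
E
```

```text
8.8 [ 0.47110415 -0.18872067  0.04206401] [-4.45512036  3.41841904 13.23791148] [0.31839231 0.62044748 0.03155832]
```

View pics/c4.png

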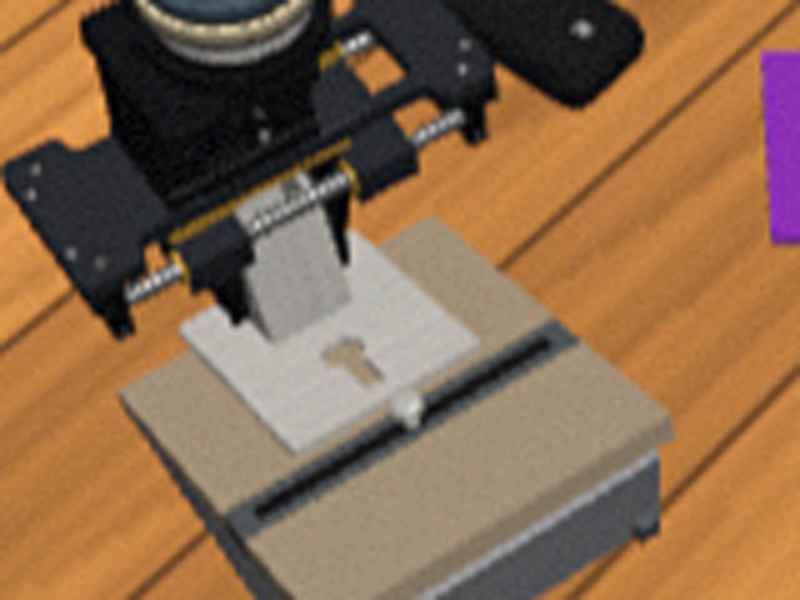

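The plate lies flat on the panel just below the stud: far corners at about (285.6,298.6) and (249.2,320.4) in scene, stud head at (271,310.5). I'll measure the plate-to-stud offset in panel axes.

```bash
cat > rel.py <<'E'
from h import *
import sys
s=cv2.imread(sys.argv[1]);h=cv2.cvtColor(s,cv2.COLOR_BGR2HSV).astype(int)
v=np.array([.5766,-.2132,.0635]);yaw=-.2225
Rp=Ro.from_euler('ZY',[yaw,-np.radians(20)]).as_matrix()
def loc(p,z):
    a,b=[(plane('scene',p,k)-v)@Rp for k in(.02,.12)];k=((z-a[:,2])/(b[:,2]-a[:,2]))[:,None];return (a+k*(b-a))*1e3
if __name__=='__main__':
    m=((h[...,1]<35)&(h[...,2]>120)).astype(np.uint8);m[:, :215]=0;m[:,300:]=0;m[:268]=0;m[332:]=0
    c=comp(m,(250,305)).reshape(-1,2);L=loc(c,.004)
    Lh=loc([[271.2,310.3]],.0095);print('stud',Lh.round(1))
    # keyhole pixels: wood-coloured hole inside hull
    hull=np.zeros_like(m);cv2.fillPoly(hull,[cv2.convexHull(c)],1);hull=cv2.erode(hull,np.ones((5,5)))
    hole=((hull>0)&(h[...,1]>48)).astype(np.uint8);k=comp2=cv2.connectedComponentsWithStats(hole);
    for i in range(1,k[0]):
        if k[2][i][4]>15: print('blob',k[2][i],k[3][i],loc([k[3][i]],.003).round(1))
    q=cv2.approxPolyDP(cv2.convexHull(c),4,True).reshape(-1,2);print(np.c_[q,loc(q,.004)[:,:2]].round(1))
E
python3 rel.py pics/s4.png
python3 - <<'E'
import cv2;h=cv2.cvtColor(cv2.imread('pics/s4.png'),cv2.COLOR_BGR2HSV);print(h[290:322:2,252:286:2,1])
E
```

```text
stud [[-0.6  2.8  9.5]]
blob [255 299  11   8  43] [260.04651163 302.25581395] [[-48.6   1.1   3. ]]
[[ 253.   271.  -157.7   43.1]
 [ 285.   299.   -15.4   43.8]
 [ 273.   314.     5.6    1.9]
 [ 248.   320.   -17.9  -44. ]
 [ 226.   296.  -124.7  -43.1]]
[[12 13 13  8 14 16 11  8 15 12 12 12 25 64 66 71 69]
 [12 18 15 10 12 16 12 15 15 11 16 12 12 13 68 71 73]
 [20 11 12 15 12 14 16 15 15 16 12 17 12 11 21 53 74]
 [18 15 13  8 12 14 13 19  9 16 11 17 12 15 15 12 52]
 [16 16 14 26 32 11 15 13 13 14  7 16 12 15 10 19  8]
 [11 10 57 69 81 39 13 12  9 13 15 16 15 16 10 10 25]
 [18 11 61 69 73 60 13  9 12 15 11 15 12 13 11 56 66]
 [19  8 13 12 58 78 62 12  9 10 12  8 14 41 75 53 24]
 [13 12 15 15 13 64 59 18  9 15 12 30 57 63 12 22 55]
 [18 13 15 15 13 11  8 11 17 13 22 61 33  7 12 13 28]
 [15 14 16 12 16 11 11 15 12  8  4 14  8 43 13 25 29]
 [18 14 10 15 15 13 31 74 24 16 12 16 47  9 23 52 69]
 [11 18 15  7 23 62 61 21 11 15 12 35 18 30 63 71 71]
 [13 12 13 44 75 26  9  7 22 27 18 31 62 69 68 68 68]
 [16 28 76 58  6 28 26 22 15 18 54 74 70 67 67 74 65]
 [59 65 29 18 11 47  9 17 29 72 68 72 73 69 73 71 72]]
```

servo_tool(
  moves="0 0 -0.001 0 0.03; 0 0 -0.001 0 0.03; 0 0 -0.001 0 0.03; 0.0025 0 -0.007 0 0.03; 0.005 0 -0.014 0 0.03; 0.0075 0 -0.0207 0 0.03; 0.0075 0 -0.0207 0 0.03; 0.0075 0 -0.0207 0 0.03",
  grip_force=30,
)

```text
time: 9.52
position: [0.4634, -0.1872, 0.0617]
tool_rot: [0.111, 0.994, -0.0, 0.001]
ft_force: [0.1, -0.1, -3.0]
grip_width: 0.0397
grip_force: 30.0
```

servo_tool(
  moves="-0.01 0 -0.004 0 0.03; -0.02 0.001 -0.0075 0 0.03; -0.03 0.002 -0.011 0 0.03; -0.04 0.002 -0.0145 0 0.03; -0.05 0.002 -0.018 0 0.03; -0.0526 0.002 -0.0192 0 0.03; -0.0526 0.002 -0.0192 0 0.03; -0.0526 0.002 -0.0192 0 0.03",
)

```text
time: 10.18
position: [0.5141, -0.1961, 0.08]
tool_rot: [0.111, 0.994, 0.0, -0.001]
ft_force: [0.1, 0.9, -3.5]
grip_width: 0.0397
grip_force: 30.0
```

```bash
python3 - <<'E'
from h import *
o=get_obs();print(o['time'],o['position'],o['ft_force'],o['moment'])
s=cams.camera('scene');cv2.imwrite('pics/s5.png',s)
cv2.imwrite('pics/c5.png',cv2.resize(s[230:350,190:350],(800,600),interpolation=cv2.INTER_CUBIC))
E
```

```text
10.1833 [ 0.51407425 -0.19605985  0.08001715] [ 0.07802271  0.89731121 -3.4528893 ] [0.05165701 0.06863689 0.01166369]
```

View pics/c5.png

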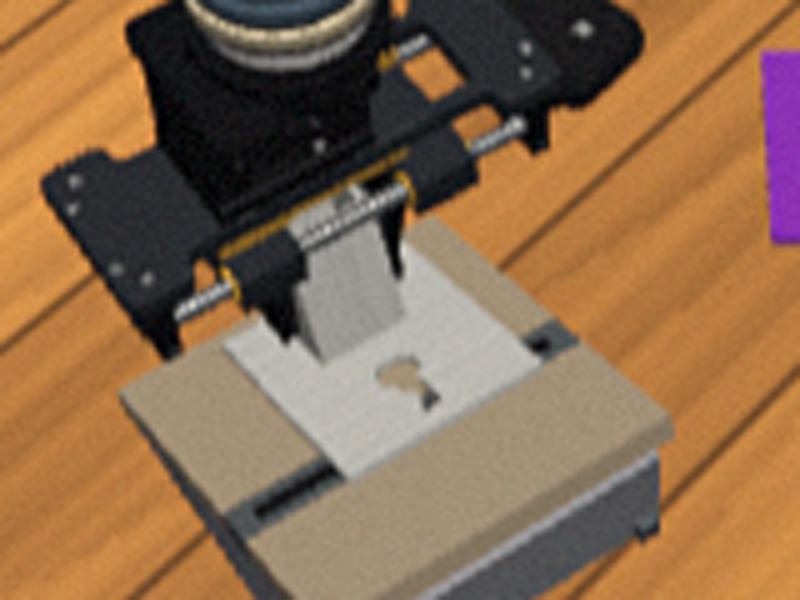

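```bash
python3 - <<'E'
import sys;sys.argv=['','pics/s5.png']
from rel import *
q=(np.array([[542,358],[348,478]])+.5)/5-.5+[190,230];print(loc(q,.0247).round(1))
q=(np.array([[478,343],[296,452]])+.5)/5-.5+[190,230];print('before',loc(q,.004).round(1))
E
```

```text
[[ 35.   49.5  24.7]
 [ 36.6 -41.6  24.7]]
before [[-17.3  45.4   4. ]
 [-16.7 -42.8   4. ]]
```

servo_tool(
  moves="-0.003 0 -0.001 0 0.03; -0.004 0 0.002 0 0.03; -0.0055 0 0.0045 0 0.03; -0.0055 0 0.0065 0 0.03; -0.0055 0 0.0065 0 0.03; -0.0055 0 0.0065 0 0.03",
)

```text
time: 10.73
position: [0.5199, -0.1975, 0.0736]
tool_rot: [0.111, 0.994, 0.0, -0.0]
ft_force: [0.1, -0.0, -3.6]
grip_width: 0.0397
grip_force: 30.0
```

servo_tool(
  moves="-0.0005 0 0.0014 0 0.03; -0.001 0 0.0028 0 0.03; -0.0014 0 0.0038 0 0.03; -0.0014 0 0.0038 0 0.03; -0.0014 0 0.0038 0 0.03",
)

```text
time: 11.15
position: [0.5216, -0.198, 0.0701]
tool_rot: [0.111, 0.994, 0.0, -0.0]
ft_force: [0.6, 0.0, -4.1]
grip_width: 0.0398
grip_force: 30.0
```

servo_tool(
  moves="-0.0005 0 0.0014 0 0.03; -0.001 0 0.0028 0 0.03; -0.0014 0 0.0038 0 0.03; -0.0014 0 0.0038 0 0.03; -0.0014 0 0.0038 0 0.03",
)

```text
time: 11.57
position: [0.5229, -0.1983, 0.0662]
tool_rot: [0.111, 0.994, 0.0, -0.0]
ft_force: [-0.1, -0.4, -3.1]
grip_width: 0.0401
grip_force: 30.0
```

servo_tool(
  moves="-0.0005 0 0.0014 0 0.03; -0.0007 0 0.002 0 0.03; -0.001 0 0.0028 0 0.03; -0.001 0 0.0028 0 0.03; -0.001 0 0.0028 0 0.03",
  grip_force=20,
)

```text
time: 11.98
position: [0.5239, -0.1985, 0.0635]
tool_rot: [0.111, 0.994, 0.0, -0.0]
ft_force: [0.6, 0.7, -2.4]
grip_width: 0.0397
grip_force: 20.0
```

servo_tool(
  moves="-0.0003 0 0.0007 0 0.03; -0.0005 0 0.0014 0 0.03; -0.0007 0 0.002 0 0.03; -0.0007 0 0.002 0 0.03; -0.0007 0 0.002 0 0.03",
  grip_force=10,
)

```text
time: 12.4
position: [0.5245, -0.1987, 0.0619]
tool_rot: [0.111, 0.994, -0.0, 0.0]
ft_force: [-1.5, 0.7, 1.6]
grip_width: 0.0397
grip_force: 10.0
```

servo_tool(
  moves="-0.0003 0 0.0008 0 0.03; -0.0004 0 0.0012 0 0.03; -0.0004 0 0.0012 0 0.03; -0.0004 0 0.0012 0 0.03; -0.0004 0 0.0012 0 0.03",
)

```text
time: 12.82
position: [0.5245, -0.1986, 0.0618]
tool_rot: [0.111, 0.994, -0.0, -0.0]
ft_force: [-3.4, 1.0, 11.0]
grip_width: 0.0399
grip_force: 10.0
```

```bash
python3 - <<'E'
from h import *
o=get_obs();print(o['time'],o['position'],o['ft_force'],o['moment'])
s=cams.camera('scene');cv2.imwrite('pics/s6.png',s)
cv2.imwrite('pics/c6.png',cv2.resize(s[230:350,190:350],(800,600),interpolation=cv2.INTER_CUBIC))
E
```

```text
12.8167 [ 0.52454835 -0.19864175  0.06178833] [-3.41556022  0.98985232 11.03922935] [ 0.0383271   0.61556601 -0.04203642]
```

View pics/c6.png

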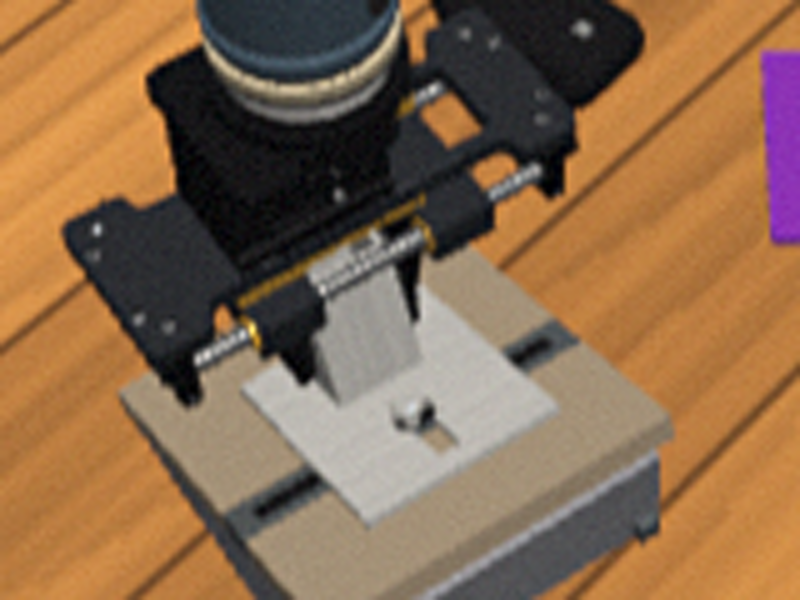

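The stud head is visible standing in the large opening at scene (272.5,312), and the plate is flat. Now I'll slide it down the slope.

servo_tool(
  moves="0.002 0 0.0002 0 0.03; 0.004 0 0.001 0 0.03; 0.006 0 0.0017 0 0.03; 0.008 0 0.0024 0 0.03; 0.010 0 0.0031 0 0.03; 0.012 0 0.0039 0 0.03; 0.012 0 0.0039 0 0.03",
  grip_force=14,
)

```text
time: 13.45
position: [0.5177, -0.1987, 0.0596]
tool_rot: [0.111, 0.994, -0.002, 0.005]
ft_force: [2.7, -0.7, 12.4]
grip_width: 0.04
grip_force: 14.0
```

servo_tool(
  moves="0.0015 0 0.0005 0 0.03; 0.003 0 0.0011 0 0.03; 0.0045 0 0.0016 0 0.03; 0.006 0 0.0022 0 0.03; 0.0075 0 0.0027 0 0.03; 0.0075 0 0.0027 0 0.03",
)

```text
time: 13.95
position: [0.5109, -0.1977, 0.0571]
tool_rot: [0.111, 0.994, -0.003, 0.006]
ft_force: [2.4, -1.2, 14.3]
grip_width: 0.0398
grip_force: 14.0
```

servo_tool(
  moves="0 0 0 0 0.03; 0 0 0 0 0.03; 0 0 0 0 0.03",
)

```text
time: 14.2
position: [0.511, -0.1977, 0.0571]
tool_rot: [0.111, 0.994, -0.003, 0.006]
ft_force: [1.8, -1.2, 14.7]
grip_width: 0.04
grip_force: 14.0
```

```bash
python3 - <<'E'
from h import *
o=get_obs();print({k:np.round(v,4) for k,v in o.items()});print(Ro.from_quat(o['tool_rot']).as_matrix().round(4))
s=cams.camera('scene');cv2.imwrite('pics/s7.png',s)
cv2.imwrite('pics/c7.png',cv2.resize(s[230:350,190:350],(800,600),interpolation=cv2.INTER_CUBIC))
E
```

```text
{'time': np.float64(14.2), 'q': array([-5.7360e-01,  6.7090e-01,  1.7657e+00,  8.0000e-04,  6.9200e-01,
       -1.9218e+00]), 'joint_velocities': array([ 0.0015,  0.0002,  0.0011, -0.0009, -0.0014,  0.0003]), 'joint_torque': array([ 6.3270e-01, -3.3708e+01, -5.2791e+00, -1.9850e-01,  5.5130e-01,
       -2.3900e-02]), 'position': array([ 0.511 , -0.1977,  0.0571]), 'tool_rot': array([ 0.1114,  0.9938, -0.0027,  0.006 ]), 'ft_force': array([ 1.7805, -1.2396, 14.6858]), 'moment': array([ 0.1927, -0.3722, -0.0386]), 'grip_force': np.float64(14.0009), 'grip_width': np.float64(0.04)}
[[-0.9751  0.2213  0.0112]
 [ 0.2213  0.9752 -0.0067]
 [-0.0124 -0.004  -0.9999]]
```

View pics/c7.png

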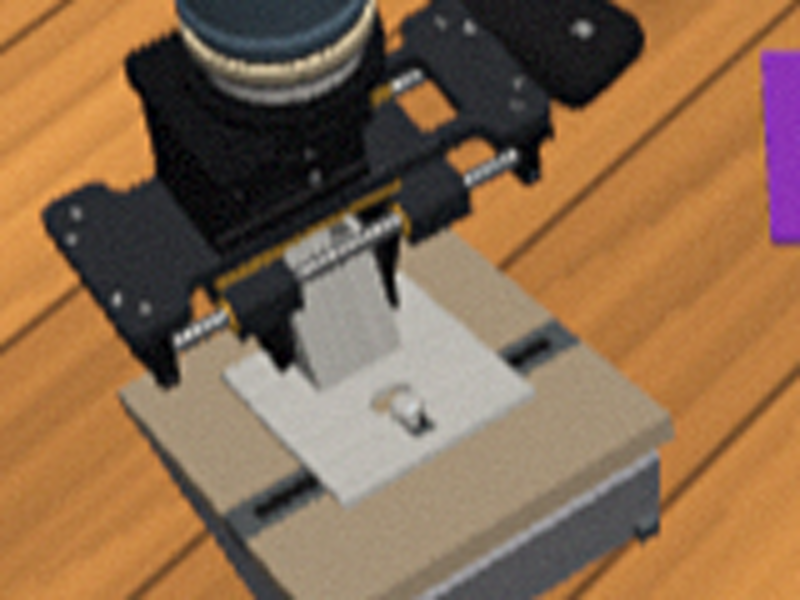

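The plate has slid about 14 mm and the stud neck is now in the start of the slot at scene (271.5,311). I'll ease the pressing and keep sliding.

servo_tool(
  moves="0.0005 0 -0.001 0 0.03; 0.002 0 -0.0003 0 0.03; 0.0035 0 0.0002 0 0.03; 0.005 0 0.0008 0 0.03; 0.0065 0 0.0013 0 0.03; 0.0065 0 0.0013 0 0.03; 0.0065 0 0.0013 0 0.03",
)

```text
time: 14.83
position: [0.5001, -0.1933, 0.0527]
tool_rot: [0.111, 0.994, -0.0, 0.001]
ft_force: [1.0, -0.2, 5.8]
grip_width: 0.0404
grip_force: 14.0
```

servo_tool(
  moves="0.001 0 0.0004 0 0.03; 0.002 0 0.0007 0 0.03; 0.003 0 0.001 0 0.03; 0.003 0 0.001 0 0.03; 0.003 0 0.001 0 0.03",
)

```text
time: 15.25
position: [0.4994, -0.1933, 0.0525]
tool_rot: [0.111, 0.994, -0.001, 0.003]
ft_force: [4.0, 1.5, 7.4]
grip_width: 0.04
grip_force: 14.0
```

servo_tool(
  moves="0.001 0 0.0002 0 0.03; 0.002 0 0.0005 0 0.03; 0.003 0 0.0008 0 0.03; 0.004 0 0.0012 0 0.03; 0.004 0 0.0012 0 0.03",
)

```text
time: 15.67
position: [0.499, -0.1934, 0.0525]
tool_rot: [0.112, 0.994, -0.002, 0.007]
ft_force: [9.8, 3.4, 10.9]
grip_width: 0.0399
grip_force: 14.0
```

```bash
python3 - <<'E'
from h import *
o=get_obs();print(o['position'],o['ft_force'])
cv2.imwrite('pics/s8.png',cams.camera('scene'))
h=cv2.cvtColor(cv2.imread('pics/s8.png'),cv2.COLOR_BGR2HSV);print(h[296:326:1,252:284:2,1])
E
for i in 4 8; do python3 rel.py pics/s$i.png; done
```

```text
[ 0.49902831 -0.19343008  0.0524975 ] [ 9.82649934  3.44026554 10.92657647]
[[11 13 10 14  8 15 15 14 14 17 11 12 12 13 14 12]
 [13 16 18 16 12 15 15 16 18 12 14 12 15 18 10 15]
 [11 16 10 11 23 11 12 10 12 14 11 11 12 18  9 11]
 [13 16 16 14 15 12 12 14 15 11 15 14 15 16 11 15]
 [13  8 18 13 13 11 11 15 16 18 15 14 15 14 16 12]
 [16 15  8 15 14 13 11  7 16 10 14 16 16 11 15 13]
 [14 16 11 12  7 10  8 14  9 11 16 16  8 13 13 15]
 [18 12 13 12 11 14 10 12 13 13 16 13 13 16 15 14]
 [11 13 15 12 12 10 12 27 45 12 11 17 14 12 18 16]
 [13 12 10 14 15  9 26 64 70 18 13 11 14 18 15 18]
 [12 14 14 12 16 20 59 73 74 25 16 14  9 18 14 12]
 [16 16 12 11 12 44 72 68 75 30 11 11 16 12 11 12]
 [11 13 15 14 14 50 61 63 74 28 10 14  8 12 15 16]
 [15 12 14 16 11 21 26 56 59 10 14 10 14 11 17 13]
 [12 13 16 12 15 13 13 24 30 11  1 12 13 15 14 10]
 [15 14 14 12 13  8 10 12 13  8  8 18 12 12 12 11]
 [14 14 16 15 18 15 11 15 16 10  5 18 17 14 13 29]
 [11 11 15  9 15 17 16 12 11 14 11 10 20  9 28 63]
 [ 9  8 17 12 10 17 14 10 14 14 14 12 13  8 57 72]
 [16 15 15 11 11 11 15 18 12 12 15 12 13 42 65 66]
 [15
[... 358 characters left out ...]
16 11 10 15  8 23 72 75 73 75 65 69 71 72 72]
 [12 12  8 14 12 26 59 68 70 67 70 70 67 72 69 71]
 [64 16 11 12 21 58 72 75 67 61 70 69 71 72 68 75]]
stud [[-0.6  2.8  9.5]]
blob [255 299  11   8  43] [260.04651163 302.25581395] [[-48.6   1.1   3. ]]
[[ 253.   271.  -157.7   43.1]
 [ 285.   299.   -15.4   43.8]
 [ 273.   314.     5.6    1.9]
 [ 248.   320.   -17.9  -44. ]
 [ 226.   296.  -124.7  -43.1]]
stud [[-0.6  2.8  9.5]]
blob [241 293   5   6  16] [243.3125 295.8125] [[-96.2 -14.7   3. ]]
blob [262 305   8   5  30] [266.13333333 306.9       ] [[-25.6   3.1   3. ]]
[[ 261.   276.  -126.    46.9]
 [ 293.   305.    13.5   45.6]
 [ 256.   327.    12.7  -42. ]
 [ 233.   300.  -100.   -38. ]]
```

The plate's far edge is now 14 mm past the stud, against 14.5 mm for fully home, and the push force rises against a hard stop. I'll take the load off and let go.

servo_tool(
  moves="-0.002 0 -0.001 0 0.03; -0.004 0 -0.002 0 0.03; -0.005 0 -0.0026 0 0.03; -0.005 0 -0.0026 0 0.03",
)

```text
time: 16.05
position: [0.4991, -0.1934, 0.0529]
tool_rot: [0.111, 0.994, -0.001, 0.001]
ft_force: [4.6, -1.5, 0.8]
grip_width: 0.0398
grip_force: 14.0
```

servo_tool(
  moves="0 0 0 0 0.042; 0 0 0 0 0.046; 0 0 0 0 0.052; 0 0 0 0 0.06; 0 0 0 0 0.07; 0 0 0 0 0.076; 0 0 0 0 0.076; 0 0 0 0 0.076",
)

```text
time: 16.72
position: [0.4976, -0.1925, 0.0528]
tool_rot: [0.111, 0.994, 0.0, -0.0]
ft_force: [0.5, -0.9, -0.4]
grip_width: 0.0732
grip_force: 0.0
```

servo_tool(
  moves="0 0 -0.01 0 0.08; 0 0 -0.03 0 0.08; 0 0 -0.055 0 0.08; 0 0 -0.085 0 0.08; 0 0 -0.12 0 0.08; 0 0 -0.14 0 0.08; 0.03 0 -0.15 0 0.08; 0.06 0 -0.15 0 0.08; 0.06 0 -0.15 0 0.08; 0.06 0 -0.15 0 0.08",
)

```text
time: 17.55
position: [0.4378, -0.1786, 0.2038]
tool_rot: [0.111, 0.994, 0.0, 0.0]
ft_force: [0.3, 0.3, -1.2]
grip_width: 0.0801
grip_force: 0.0
```

```bash
python3 - <<'E'
from h import *
o=get_obs();print(o['time'],o['position'],o['ft_force'])
cv2.imwrite('pics/s9.png',cams.camera('scene'))
E
python3 rel.py pics/s9.png
```

```text
17.55 [ 0.4377502  -0.1785841   0.20375351] [ 0.32263915  0.2634517  -1.17347393]
stud [[-0.6  2.8  9.5]]
blob [236 282   7  17  70] [238.28571429 290.85714286] [[-120.5  -14.9    3. ]]
blob [263 305   7   5  27] [266.44444444 306.96296296] [[-24.9   3.4   3. ]]
[[ 248.   268.  -177.7   40.4]
 [ 294.   304.    12.4   48.7]
 [ 258.   327.    15.8  -39. ]
 [ 233.   303.   -90.9  -42.5]
 [ 236.   275.  -176.1    7.7]]
```

```bash
python3 -c "from rig import job;print(job.hand_in())"
```

```text
the job is handed in; nothing more can be done
None
```

I mounted the steel pen pot on the stud, slid it home in the slot and let go, then handed the job in. The last image measured it within about 1 mm of fully home, but the hand-in gave no verdict.

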